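# Clamp a wax block in the bench vise

## Robot

A 6-joint arm with a two-finger parallel gripper is mounted at the origin on the work surface. World frame = base frame: x ahead of the robot, y to its left, z up, the work surface at z = 0. Lengths are in m, angles in rad, forces in N, time in s.
With the tool pointing down it reaches from about 0.275 to 0.85 m from the base axis. Payload 19 kg.
Tool frame: the origin (TCP) lies on the front face of the gripper's body, between the roots of the fingers; the fingertips stand 73 mm ahead of it and the grasp point (between the pads) lies 54 mm ahead of it; z points along the fingers, y is the line along which they close (so a half turn about z gives the same grasp; the last joint's range is limited). The gripper opens to 85 mm and grips with 20 to 120 N. Pads are 22 mm wide; open, the fingers measure 114 mm over their backs; the gripper's body (76 mm by 85 mm) begins 54 mm behind the grasp point. The pads swing forward as they close: fully open they stand 13 mm farther back than shut.
Start: joints at [1.073, 0.15, 1.437, -0, 1.554, -0.134], TCP at [0.205, 0.537, 0.304] pointing down, gripper open.
Joint ranges: [-2.8, 2.8], [-0.68, 2.1], [0.12, 2.68], [-1.39, 4.53], [0.16, 2.79], [-2.81, 2.81]. Speed limits (rad/s): [1.89, 1.89, 2.22, 3.01, 3.01, 3.01].

## Interface

Orientations are given as a unit quaternion [w, x, y, z].
In Python, from plant import bot gives the robot as it stands.
- The arm moves only by the tool send_rows, never from a script. Its argument "plan" is a list of rows, each a list of 4 numbers: the shift along the tool's x, y, z in cm, then the turn about the tool's z in rad. A call has 1 to 12 rows; each row shifts and turns the commanded pose from where the row before left it, along the tool's axes as they then stand; what a row does not reach is not made up. A row lasts 1/10 s, in which the tool goes at most 50 mm and 8.59 degrees, less where a joint would pass 70% of its speed; a pose out of reach is approached as far as the arm can. A call is refused whole if a number of a shift passes 5 or a number of a turn 0.15, either way. A call with a gripper value outside its range is refused whole. "jaw" is the opening, from 0 (shut) to 1 (fully open), set as the call begins (left out, the last holds). The fingers move at their own pace and stop on an object; "grip_force" is the grip in N (left out, the last holds). Time passes only in rows, so rows that do not move let the fingers close. It gives the time, the measured TCP pose, the force, the opening and the grip force at its end, in the units of the state.
- bot.sense(): the state, without advancing time (a new reading comes with each control period).
- bot.read_camera(name): name is "scene" or "top" or "wrist"; returns (picture, depth): 480x640x3 uint8, red, green, blue; 480x640 float32, m along the optical axis (not along the pixel's ray), 0 where there is no reading.
- bot.camera_params(name): a dict with "K" (3x3 intrinsics, pixels), "cam_to_world" (4x4, takes a point from camera to world coordinates); the wrist camera has in their place "mount" (4x4, takes a point from camera to tool coordinates, whose origin is the TCP and whose axes are the flange's). Camera axes: x right, y down, z forward; pixel columns grow to the right and rows downward; lengths in m; the calibration is good to about 2 mm. A picture is of the moment at which its call begins: read the wrist's pose just before it. camera_params takes no time and is no camera call.
- bot.hand_in(): hands the job in; it is judged then, once.
The state is a dict: "clock": time; "joints": joint angles; "dq": joint speeds; "joint_efforts": joint torques, N m; "position": TCP position; "tool_rot": TCP orientation; "ft_force": force on the tool from outside, world axes, zero at the start; "torque": the same for the moment, N m; "width": finger opening in m; "grip_force": force on a finger pad.
Only numpy, scipy, OpenCV 4.12 (cv2) and the standard library are available. Lean on these libraries where they do the work, as an engineer would, in place of code of your own. Each camera call takes 0.05 s, during which the arm holds its last target. There are 200 camera calls.

## Task

Take the blue cassette with its wax block from the cold plate and set it, wax up, on the seat between the open jaws of the small vise. Then turn the red T-handle clockwise until the rising resistance shows the cassette is firmly clamped, without over-tightening (that would crack it), and let go; leave everything else where it is.

Things in the scene. Friction and masses are not known exactly. Their poses are not given: they have to be found in the camera images.
- block: Blue plastic cassette, 40 x 28 x 10 mm (x, y, z), with an off-white wax block 32 x 23 x 8 mm on top; about 25 g, 18 mm high in all. Origin: centre of its underside; x along the 40 mm length, z up. Lift it by the two ends of the 40 mm length (the blue part), so that the jaws can take the 28 mm width.
- yellow_block: The same cassette in yellow, also on the cold plate, 64 mm from its neighbour; leave it. Origin: centre of its underside.
- green_block: The same cassette in green, on the cold plate; leave it. Origin: centre of its underside.
- cold_plate: Fixed white slab 150 x 220 mm with an aluminium top 130 x 200 mm at 30 mm height, on which the three cassettes lie in a row along its y axis, their length roughly along its x axis. Origin: centre of its underside, on the table.
- vise: Fixed vise: dark base plate 100 x 215 x 12 mm; brass seat 34 (x) x 50 (y) mm, top 30 mm above the table, between two steel jaws that close along y; blue gearbox 62 x 66 mm, 38 mm high, centred 107 mm to -y. Origin: on the table under the middle of the seat, z up. The jaws are 34 mm long (x) and reach 10 mm above the seat; past their ends (x) fingers have room down to the base plate.
- seat (a point): Centre of the seat's top; axes as the vise. The cassette goes here with its length along x (either way round), best 1 mm to -y of this point. The moving jaw then slides it across the seat against the +y jaw.
- far_jaw (a point): Top of the dark bracket behind the +y jaw, 48 mm to +y of the vise origin, 28 mm above the table. The +y jaw slides on it when being adjusted but stays put while you work: the last user left its clamping face somewhere between y = +16 and +20 mm in the vise frame, which is not reported.
- moving_jaw: The steel jaw on the -y side of the seat, driven by the T-handle. Origin: on its clamping face, midway along it, 14 mm above the table (its top is 40 mm above the table). At the start its face is at y = -21.2 to -18.5 mm in the vise's frame; it moves to +y by 6 mm per radian of the T-handle.
- handle_grip (a point): Centre of the red bar of the T-handle, on the handle's upright turning axis, 105 mm to -y of the vise's origin and 85 mm above the table. x is along the bar: 74 mm long, 12 mm wide, 12 mm high, with a black ball of 17 mm on each end. Below the bar is a 9 mm stem, 40 mm long; the fingers can straddle the bar from above.
- handle (a joint): T-handle angle, rad; grows clockwise seen from above (closing). At 0 the bar is along the vise's x; stops at 0 and 3.4; starts at 0.05 to 0.5; pinches at 1.5 to 2.3. Friction: 0.12 N m; once pinched, 0.006 N m more per newton of clamping, about 70 N per 0.15 rad. Firm: about 40 N, 0.36 N m in motion, 0.12 or more at rest. Over 80 N it cracks. Let go, it holds some 20 N.
- forceps: Steel forceps about 135 mm long on the table; leave them.
- mould: Small open steel mould 50 x 40 x 14 mm; leave it.
- jar: Amber jar, 60 mm across, 70 mm high; leave it.
- brush: Brush 160 mm long, lying; leave it.
- flask: White bottle, 60 mm across, 140 mm high; leave it.
- cup: Clear cup, 70 mm across, 80 mm high; leave it.
Not all that is in view belongs to the job. What is shaped like the block but purple is not meant.

How it is judged:
On the way, in this order (a step that is already met when the one before it is completed fails the run):
1. the blue cassette lies flat, wax up, on the seat between the jaws, let go and not yet clamped (x of block in the frame of vise between -0.008 and 0.008 m and y of block in the frame of vise between -0.01 and 0.01 m and z of block in the frame of vise between 0.027 and 0.033 m and angle between block's own z axis and vertical below 0.1 rad and angle between the x axis of block and the x axis of vise, either way round below 0.17 rad and contact force between the fingers and block below 0.3 N and contact force between moving_jaw and block below 5 N), for 0.2 s.
2. the jaws clamp it with more than 10 N (contact force between moving_jaw and block above 10 N), for 0.2 s.
At the end, for the whole second after the job is handed in: The blue cassette lies wax up on the vise seat (within 8 mm along the jaws, 10 mm across, 3 mm in height, within 0.1 rad of level and 0.17 rad of the vise's x axis), at rest, and the moving jaw presses on it with 10 to 80 N while the robot touches nothing (x of block in the frame of vise between -0.008 and 0.008 m and y of block in the frame of vise between -0.01 and 0.01 m and z of block in the frame of vise between 0.027 and 0.033 m and angle between block's own z axis and vertical below 0.1 rad and angle between the x axis of block and the x axis of vise, either way round below 0.17 rad and contact force between moving_jaw and block between 10 and 80 N and linear speed of block below 0.01 m/s).
It fails at once if the block is over-clamped: more than 80 N between the moving jaw and the blue block (contact force between moving_jaw and block above 80 N).
It fails at once if another cassette is moved more than 30 mm (distance of any of yellow_block, green_block from where it was at the start of the episode above 0.03 m).
It fails at once if a bystander on the table is moved more than 30 mm (distance of any of forceps, mould, jar, brush, flask, cup from where it was at the start of the episode above 0.03 m).
It also fails if it takes over 72 s, if anything falls off the work surface, if the arm or the gripper's body presses on something with over 40 N, if the wrist force passes 120 N, or if a joint passes its speed limit or range.

## Working session

There is one attempt and no reset: what is moved stays moved. The work goes in short steps, Python scripts to look and compute and a tool call to move; the robot and the scene stay as the last step left them, time stands still between calls to the robot, and variables do not carry over. Pictures are saved under pics/ and viewed, at most 10 in all, crops included, and the job is handed in when it is done.

Besides the shell and the picture viewer there is one more tool, called after "Emit:" in YAML: its name, and indented under it one key for each argument. send_rows: Moves the arm, as the interface text tells. Its arguments: {"type":"object","properties":{"plan":{"type":"array"},"jaw":{"type":"number"},"grip_force":{"type":"number"}},"required":["plan"]}

```bash
mkdir -p pics; ls
python3 - <<'E'
from plant import bot
import cv2,numpy as np
s=bot.sense();print({k:np.round(v,3).tolist() for k,v in s.items()})
for n in ["scene","top"]:
    p,d=bot.read_camera(n);c=bot.camera_params(n);print(n,np.round(c["K"],1).tolist(),np.round(c["cam_to_world"],3).tolist())
    cv2.imwrite(f"pics/{n}0.png",p[:,:,::-1]);np.savez(f"{n}0.npz",p=p,d=d,**c)
print(bot.camera_params("wrist"))
E
```

```text
pics
{'clock': 0.0, 'joints': [1.073, 0.151, 1.438, 0.0, 1.554, -0.134], 'dq': [-0.0, 0.0, 0.001, -0.001, 0.002, -0.0], 'joint_efforts': [-0.001, -71.308, -57.084, -0.0, 0.009, 0.0], 'position': [0.205, 0.537, 0.303], 'tool_rot': [-0.0, 0.181, 0.984, -0.001], 'ft_force': [0.358, 0.549, -0.117], 'torque': [-0.033, -0.042, 0.06], 'grip_force': 0.0, 'width': 0.085}
scene [[513.3, 0.0, 326.2], [0.0, 513.3, 235.8], [0.0, 0.0, 1.0]] [[-0.463, 0.731, -0.501, 1.053], [0.886, 0.389, -0.252, 0.271], [0.01, -0.561, -0.828, 0.849], [0.0, 0.0, 0.0, 1.0]]
top [[562.0, 0.0, 320.0], [0.0, 562.0, 236.5], [0.0, 0.0, 1.0]] [[-0.006, -0.99, 0.138, 0.368], [-1.0, 0.003, -0.017, 0.067], [0.016, -0.138, -0.99, 1.404], [0.0, 0.0, 0.0, 1.0]]
{'K': array([[356.10612948,   0.        , 316.96092054],
       [  0.        , 356.10612948, 237.08218884],
       [  0.        ,   0.        ,   1.        ]]), 'mount': array([[ 4.39153882e-04, -9.46423672e-01, -3.22927299e-01,
         8.27257973e-02],
       [ 9.99999902e-01,  3.96177929e-04,  1.98811525e-04,
        -5.07925020e-04],
       [-6.02232655e-05, -3.22927354e-01,  9.46423753e-01,
        -6.98334953e-02],
       [ 0.00000000e+00,  0.00000000e+00,  0.00000000e+00,
         1.00000000e+00]])}
```

View pics/top0.png

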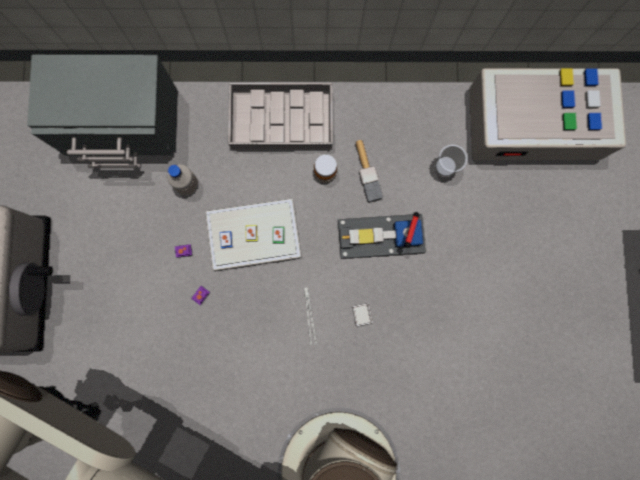

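View pics/scene0.png

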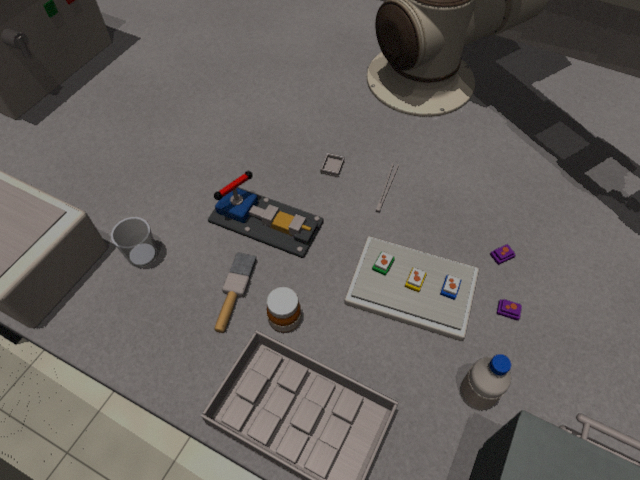

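The top view shows the blue cassette at (226,239), yellow at (251,233), green at (278,235), the vise at (381,236) with its seat near (366,236), and the red bar near (412,228). The purple cassettes at (183,251) and (200,295) are decoys.

```bash
cat > h.py <<'E'
import numpy as np,cv2
from scipy.spatial.transform import Rotation as R
def ray(px,K,T,z):
    px=np.atleast_2d(px).astype(float);r=np.c_[(px[:,0]-K[0,2])/K[0,0],(px[:,1]-K[1,2])/K[1,1],np.ones(len(px))]@T[:3,:3].T
    return T[:3,3]+r*((z-T[2,3])/r[:,2])[:,None]
def pose(s):
    T=np.eye(4);q=s["tool_rot"];T[:3,:3]=R.from_quat([q[1],q[2],q[3],q[0]]).as_matrix();T[:3,3]=s["position"];return T
def rect(mask,K,T,z,amin=30,big=None):
    out=[]
    cs,_=cv2.findContours(mask.astype(np.uint8),cv2.RETR_EXTERNAL,cv2.CHAIN_APPROX_NONE)
    for c in cs:
        if cv2.contourArea(c)<amin: continue
        w=ray(c[:,0]+0.0,K,T,z)[:,:2]
        (cx,cy),(a,b),t=cv2.minAreaRect((w*1000).astype(np.float32))
        if a<b:a,b,t=b,a,t+90
        out.append((c[:,0].mean(0).round().tolist(),round(cx,1),round(cy,1),round(a,1),round(b,1),round((t+90)%180-90,1)))
    return out
def hsv(p): return cv2.cvtColor(p,cv2.COLOR_RGB2HSV)
def inr(p,lo,hi): return cv2.inRange(hsv(p),lo,hi)>0
E
python3 - <<'E'
from h import *
f=np.load("top0.npz");p=f["p"];K=f["K"];T=f["cam_to_world"]
blue=inr(p,(105,120,50),(125,255,255));red=inr(p,(0,180,80),(5,255,255))|inr(p,(175,180,80),(180,255,255));yel=inr(p,(20,100,80),(32,255,255))
for n,m,z in (("blue",blue,.035),("gear",blue,.05),("red",red,.088),("yel",yel,.03)):
    for r in rect(m,K,T,z,15):
        if 150<r[0][0]<450 and 150<r[0][1]<350: print(n,r)
dark=(p.max(2)<75);m=np.zeros_like(dark);m[195:280,325:440]=dark[195:280,325:440]
print("plate",rect(m,K,T,.012,500))
m=np.zeros_like(dark);m[190:280,200:305]=((p.min(2)>125))[190:280,200:305]
print("cold",rect(m,K,T,.03,500))
E
```

```text
blue ([401.0, 231.0], 565.5, -158.1, 62.9, 37.2, -1.4)
blue ([418.0, 234.0], 564.5, -202.3, 65.2, 25.8, -18.7)
blue ([174.0, 171.0], 725.7, 405.9, 30.9, 26.3, 45.0)
gear ([401.0, 231.0], 563.3, -155.6, 62.2, 36.8, -1.4)
gear ([418.0, 234.0], 562.4, -199.3, 64.5, 25.5, -18.7)
gear ([174.0, 171.0], 721.8, 402.2, 30.6, 26.0, 45.0)
red ([411.0, 229.0], 569.1, -172.8, 62.8, 10.2, -18.1)
yel ([366.0, 236.0], 560.1, -70.6, 35.0, 34.7, -0.2)
plate []
cold [([252.0, 235.0], 565.8, 211.7, 258.3, 222.1, 89.9)]
```

```bash
cat >> h.py <<'E'
def goto(s,xyz,yaw=None):
    "shift in tool axes (cm) from the present pose, then turn (rad); yaw = world angle of tool y"
    T=pose(s);d=T[:3,:3].T@(np.array(xyz)-T[:3,3])*100
    y=np.arctan2(T[1,1],T[0,1]);t=None if yaw is None else (y-yaw+np.pi)%(2*np.pi)-np.pi
    print("yaw",round(y,4),"shift cm",d.round(2),"turn",t, "pos",T[:3,3].round(4),"tz",T[:3,2].round(3))
E
python3 - <<'E'
from h import *
from plant import bot
f=np.load("top0.npz");K=f["K"];T=f["cam_to_world"];p=f["p"]
b=ray([226,239],K,T,.045)[0];print(b)
print(rect(inr(p,(100,60,40),(130,255,255)),K,T,.035,4)[:12])
goto(bot.sense(),[b[0],b[1],.22],0.06)
E
```

```text
[0.55173796 0.27228723 0.045     ]
[([226.0, 246.0], 534.9, 273.1, 25.3, 6.8, -78.7), ([227.0, 233.0], 568.2, 271.1, 32.3, 15.2, 57.4), ([418.0, 234.0], 564.2, -202.7, 66.8, 28.7, -19.8), ([401.0, 232.0], 566.7, -159.4, 65.5, 39.7, -1.4), ([174.0, 171.0], 726.0, 406.7, 33.4, 28.6, 27.3), ([594.0, 121.0], 854.0, -659.2, 42.5, 34.6, -0.0), ([568.0, 98.0], 914.0, -595.6, 47.4, 31.0, -3.8), ([591.0, 76.0], 973.5, -659.2, 46.2, 34.7, 0.1)]
yaw 1.2071 shift cm [-41.88 -12.4    8.34] turn 1.147051000996533 pos [0.2045 0.5372 0.3033] tz [-0.001 -0.001 -1.   ]
```

Emit:
send_rows:
  plan:
    - [-3.5,-1.03,0.7,0]
    - [-3.5,-1.03,0.7,0]
    - [-3.5,-1.03,0.7,0]
    - [-3.5,-1.03,0.7,0]
    - [-3.5,-1.03,0.7,0]
    - [-3.5,-1.03,0.7,0]
    - [-3.5,-1.03,0.7,0]
    - [-3.5,-1.03,0.7,0]
    - [-3.5,-1.03,0.7,0]
    - [-3.5,-1.03,0.7,0]
    - [-3.5,-1.03,0.7,0]
    - [-3.5,-1.03,0.7,0]
  jaw: 1

```text
clock: 1.3
position: [0.5541, 0.2712, 0.2193]
tool_rot: [-0.0, 0.181, 0.983, -0.0]
ft_force: [0.5, 0.6, -0.0]
width: 0.0851
grip_force: 0.0
```

Emit:
send_rows:
  plan:
    - [0,0,0,0.143]
    - [0,0,0,0.143]
    - [0,0,0,0.143]
    - [0,0,0,0.143]
    - [0,0,0,0.143]
    - [0,0,0,0.143]
    - [0,0,0,0.143]
    - [0,0,0,0.143]
    - [0,0,0,0]
    - [0,0,0,0]

```text
clock: 2.3
position: [0.5531, 0.2724, 0.2196]
tool_rot: [-0.0, 0.683, 0.731, -0.0]
ft_force: [0.8, -0.4, -0.3]
width: 0.0854
grip_force: 0.0
```

```bash
cat >> h.py <<'E'
def wrist(bot,n):
    s=bot.sense();p,d=bot.read_camera("wrist");c=bot.camera_params("wrist")
    T=pose(s)@c["mount"];cv2.imwrite(f"pics/{n}.png",p[:,:,::-1]);np.savez(f"{n}.npz",p=p,d=d,K=c["K"],T=T);return s,p,d,c["K"],T
E
python3 - <<'E'
from h import *
from plant import bot
s,p,d,K,T=wrist(bot,"w1")
goto(s,[.5517,.2723,.22],.06)
for r in rect(inr(p,(105,110,40),(128,255,255)),K,T,.038,100):print("blue",r)
E
```

```text
yaw 0.0676 shift cm [ 0.   -0.14 -0.04] turn 0.007559746940231538 pos [0.5531 0.2724 0.2196] tz [-0. -0. -1.]
blue ([316.0, 227.0], 552.2, 272.8, 39.2, 29.0, 5.2)
```

View pics/w1.png

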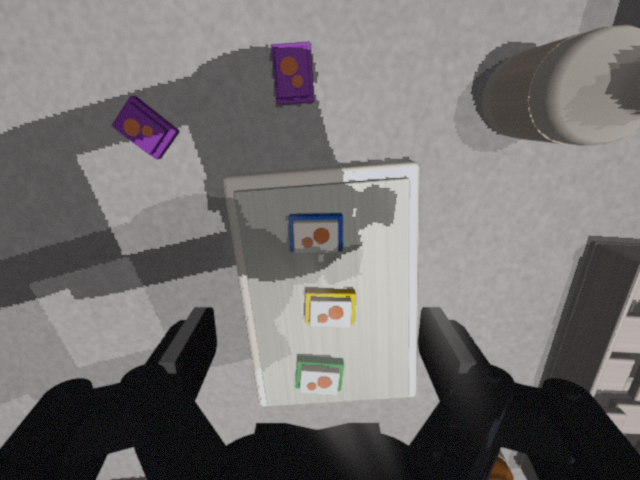

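The wrist view shows the blue cassette at (316,232), wax up, aligned with the gripper to about 1°, with yellow below at (330,307). I'll descend onto it.

Emit:
send_rows:
  plan:
    - [0,-0.1,1.5,0.01]
    - [0,0,2,0]
    - [0,0,2,0]
    - [0,0,2,0]
    - [0,0,2,0]
    - [0,0,1.2,0]
    - [0,0,0.7,0]
    - [0,0,0,0]

```text
clock: 3.15
position: [0.5518, 0.2722, 0.105]
tool_rot: [-0.0, 0.688, 0.726, -0.001]
ft_force: [0.0, -0.4, 0.8]
width: 0.0855
grip_force: 0.0
```

Emit:
send_rows:
  plan:
    - [0,0,0,0]
    - [0,0,0,0]
    - [0,0,0,0]
    - [0,0,0,0]
    - [0,0,0,0]
    - [0,0,0,0]
    - [0,0,0,0]
    - [0,0,0,0]
    - [0,0,0,0]
    - [0,0,0,0]
  jaw: 0
  grip_force: 25

```text
clock: 4.15
position: [0.5524, 0.2724, 0.1067]
tool_rot: [0.0, 0.688, 0.726, 0.0]
ft_force: [-1.4, -1.0, 6.1]
width: 0.0389
grip_force: 25.0
```

Emit:
send_rows:
  plan:
    - [0,0,-1,0]
    - [0,0,-2,0]
    - [0,0,-3,0]
    - [0,0,-3.5,0]
    - [0,0,-3.5,0]
    - [-1,0,0,0.02]
    - [-2,0,0,0.02]
    - [-3,0,0,0]
    - [-3,0,0,0]
    - [-3,0,0,0]
    - [-3,0,0,0]
    - [-3,0,0,0]

```text
clock: 5.35
position: [0.555, 0.091, 0.2361]
tool_rot: [0.0, 0.703, 0.712, -0.0]
ft_force: [0.3, -0.4, -0.7]
width: 0.0389
grip_force: 25.5
```

Emit:
send_rows:
  plan:
    - [-3,0,0,0]
    - [-3,0,0,0]
    - [-3,0,0,0]
    - [-3,0,0,0]
    - [-3,0,0,0]
    - [-2,0,0,0]
    - [-1,0,0,0]
    - [0,0,0,0]
    - [0,0,0,0]

```text
clock: 6.25
position: [0.5576, -0.087, 0.2359]
tool_rot: [-0.0, 0.703, 0.712, 0.0]
ft_force: [-0.1, -0.5, -0.9]
width: 0.039
grip_force: 25.5
```

Run:
```python
from h import *
from plant import bot
s,p,d,K,T=wrist(bot,"w2")
goto(s,[.560,-.071,.12],.03);print(s["width"],s["grip_force"],s["ft_force"])
```

```text
yaw 0.013 shift cm [ 1.6   0.27 11.59] turn -0.017044837113249667 pos [ 0.5576 -0.087   0.2359] tz [-0.  0. -1.]
0.039048848664893866 25.46407699584961 [-0.10508238 -0.52177718 -0.8538319 ]
```

View pics/w2.png

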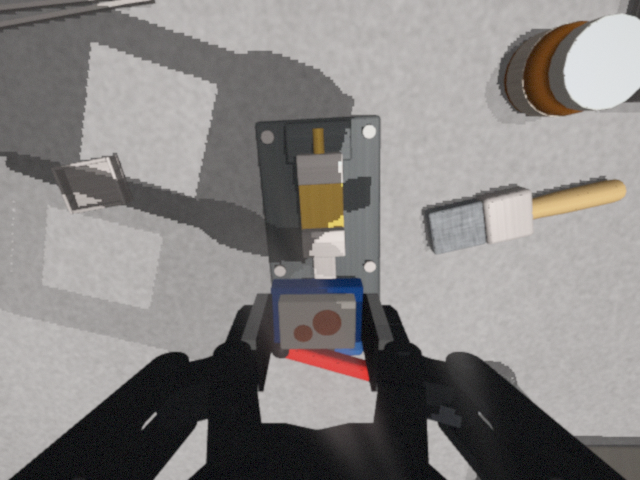

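The seat is brass at columns 300–344, rows 185–228. The +y jaw is above it at rows 153–185 and the moving jaw below from row 228. The cassette is held level at (317,320), and the red bar passes behind it near (330,362). Next I'll measure the gap edges.

Run:
```python
from h import *
f=np.load("w2.npz");p=f["p"];K=f["K"];T=f["T"];d=f["d"]
m=inr(p,(12,110,40),(35,255,255));m[:165]=0;m[250:]=0;m[:,:280]=0;m[:,365:]=0
ys=np.where(m.sum(1)>20)[0];xs=np.where(m.sum(0)>20)[0];print("rows",ys[0],ys[-1],"cols",xs[0],xs[-1])
for c in (304,310,316,322,328,334,340):
    r=np.where(m[:,c])[0]; print(c,r[0],r[-1],(ray([c,r[0]-.5],K,T,.04)[0,:2]*1000).round(1),(ray([c,r[-1]+.5],K,T,.03)[0,:2]*1000).round(1))
for r in (190,200,210,220):
    c=np.where(m[r])[0];print(r,(ray([[c[0]-.5,r],[c[-1]+.5,r]],K,T,.03)[:,:2]*1000).round(1).tolist())
# base plate side edges
g=p.astype(int).sum(2)
w=ray([[258,118],[380,117]],K,T,.012);print("plate far corners",(w*1000).round(1).tolist())
hs=hsv(p);bl=inr(p,(105,120,30),(128,255,255));bl[:270]=0;bl[360:]=0
r=np.where(bl.sum(1)>30)[0];print("gear row",r[0]);
for rr in (282,290):
    c=np.where(bl[rr])[0];print(rr,(ray([[c[0]-.5,rr],[c[-1]+.5,rr]],K,T,.05)*1000).round(1).tolist())
# held block
print("mean depth",d[310:330,300:330].mean(), d[195:215,305:335].mean())
for y in (140,200,260,275): print(y,g[y,250:275].tolist()[::2],g[y,365:390].tolist()[::2])
```

```text
rows 184 227 cols 300 342
304 185 228 [547.7 -53.5] [547.4 -91.3]
310 185 228 [552.2 -53.5] [552.3 -91.2]
316 185 227 [556.7 -53.4] [557.1 -90.3]
322 184 227 [561.2 -52.6] [562.  -90.2]
328 184 227 [565.7 -52.5] [566.9 -90.2]
334 184 226 [570.2 -52.5] [571.7 -89.3]
340 183 226 [574.7 -51.6] [576.6 -89.2]
190 [[543.0, -59.8], [577.5, -59.3]]
200 [[543.8, -67.7], [577.8, -67.3]]
210 [[543.8, -75.9], [578.1, -75.4]]
220 [[544.6, -84.2], [578.4, -83.7]]
plate far corners [[510.6, -6.8, 12.0], [606.0, -4.8, 12.0]]
gear row 280
282 [[562.8, -129.3, 50.0], [593.0, -128.9, 50.0]]
290 [[564.6, -136.3, 50.0], [594.9, -135.9, 50.0]]
mean depth 0.14652881 0.2817115
140 [318, 332, 318, 225, 182, 170, 327, 371, 373, 377, 374, 335, 199] [382, 393, 384, 382, 382, 386, 375, 338, 498, 528, 530, 538, 533]
200 [317, 322, 319, 325, 322, 325, 260, 178, 186, 190, 194, 192, 200] [198, 202, 212, 365, 371, 365, 359, 311, 537, 546, 558, 561, 554]
260 [472, 463, 467, 477, 479, 478, 476, 474, 469, 379, 202, 203, 201] [232, 223, 248, 310, 346, 357, 337, 360, 543, 546, 549, 555, 559]
275 [478, 484, 472, 476, 484, 480, 479, 482, 471, 455, 366, 291, 313] [355, 370, 361, 363, 363, 350, 328, 363, 549, 547, 545, 544, 548]
```

Emit:
send_rows:
  plan:
    - [0.77,0.18,0,0]
    - [0.77,0.18,0,-0.047]
    - [0,0,2,0]
    - [0,0,3,0]
    - [0,0,2.5,0]
    - [0,0,2,0]
    - [0,0,1,0]
    - [0,0,0,0]
    - [0,0,0,0]

```text
clock: 7.2
position: [0.5614, -0.0718, 0.1318]
tool_rot: [0.0, 0.685, 0.728, 0.0]
ft_force: [0.6, -0.4, -0.6]
width: 0.039
grip_force: 25.5
```

Run:
```python
from h import *
from plant import bot
s,p,d,K,T=wrist(bot,"w3")
goto(s,[.5611,-.0716,.110],.06);print(s["ft_force"])
```

```text
yaw 0.0605 shift cm [ 0.03 -0.03  2.18] turn 0.00047106866734480946 pos [ 0.5614 -0.0718  0.1318] tz [ 0.001 -0.    -1.   ]
[ 0.55461199 -0.44025178 -0.59488718]
```

View pics/w3.png

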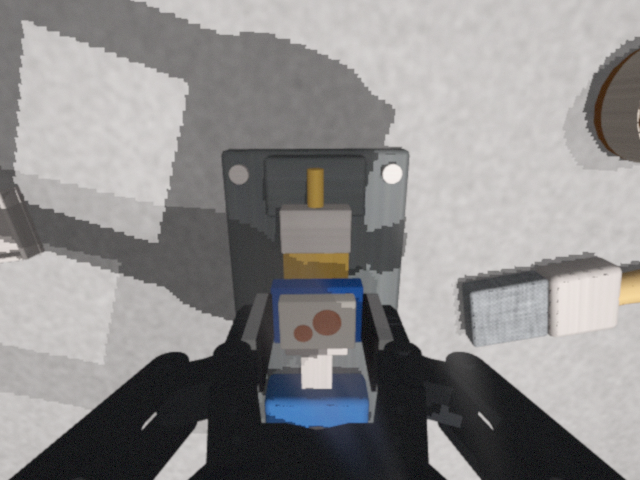

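The cassette is squarely lined up above the seat. Its front edge is at row 279, and the brass gap starts at row 252.

Run:
```python
from h import *
f=np.load("w3.npz");K=f["K"];T=f["T"]
print(ray([[318,279.5]],K,T,.055),ray([[318,280]],K,T,.053),ray([[317,252.5]],K,T,.04),ray([[273,281],[363,279]],K,T,.055))
```

```text
[[ 0.5615834 -0.0595597  0.055    ]] [[ 0.56166408 -0.06077202  0.053     ]] [[ 0.56068999 -0.05233146  0.04      ]] [[ 0.54122772 -0.06155284  0.055     ]
 [ 0.58192938 -0.05806903  0.055     ]]
```

Emit:
send_rows:
  plan:
    - [0,0,1,0]
    - [0,0,0.6,0]
    - [0,0,0.4,0]
    - [0,0,0.2,0]
    - [0,0,0.2,0]
    - [0,0,0,0]
    - [0,0,0,0]

```text
clock: 7.95
position: [0.5611, -0.0722, 0.107]
tool_rot: [0.0, 0.686, 0.728, -0.0]
ft_force: [0.1, 0.1, -0.8]
width: 0.0388
grip_force: 25.5
```

Emit:
send_rows:
  plan:
    - [0.1,0,0.06,0]
    - [0.05,0,0.06,0]
    - [0,0,0.0,0]
    - [0,0,0,0]

```text
clock: 8.35
position: [0.5612, -0.0711, 0.1066]
tool_rot: [0.001, 0.686, 0.728, -0.0]
ft_force: [-3.0, -3.9, 10.2]
width: 0.0389
grip_force: 26.4
```

Contact with the seat, so I'll release.

Emit:
send_rows:
  plan:
    - [0,0,-0.06,0]
    - [0,0,0,0]
    - [0,0,0,0]
    - [0,0,0,0]
    - [0,0,0,0]
    - [0,0,0,0]
  jaw: 0.75

```text
clock: 8.95
position: [0.5609, -0.0707, 0.1063]
tool_rot: [-0.0, 0.686, 0.728, -0.0]
ft_force: [-0.3, 1.0, 0.0]
width: 0.0638
grip_force: 0.0
```

Emit:
send_rows:
  plan:
    - [0,0,-1,0]
    - [0,0,-2,0]
    - [0,0,-3,0]
    - [0,0,-3,0]
    - [0,0,-3,0]
    - [0,0,0,0]
    - [0,0,0,0]
  jaw: 1

```text
clock: 9.65
position: [0.561, -0.0707, 0.2272]
tool_rot: [0.001, 0.686, 0.728, 0.0]
ft_force: [-0.5, 0.5, -0.5]
width: 0.0853
grip_force: 0.0
```

Run:
```python
from h import *
from plant import bot
s,p,d,K,T=wrist(bot,"w4")
goto(s,[.567,-.1755,.22],.06);print(s["ft_force"],s["width"])
red=inr(p,(0,180,50),(6,255,255))|inr(p,(174,180,50),(180,255,255))
print(rect(red,K,T,.088,100))
bl=inr(p,(105,110,30),(128,255,255));print(rect(bl,K,T,.038,100))
```

```text
yaw 0.06 shift cm [-10.5   -0.03   0.73] turn 3.178460707786712e-05 pos [ 0.561  -0.0707  0.2272] tz [ 0.001 -0.    -1.   ]
[-0.4508587   0.52963228 -0.51129375] 0.08530638763553698
[([284.0, 380.0], 545.3, -168.6, 16.4, 10.1, -17.1)]
[([336.0, 367.0], 586.3, -194.5, 22.2, 22.1, -86.2), ([296.0, 356.0], 551.0, -186.3, 32.4, 22.7, -85.7), ([323.0, 323.0], 566.8, -155.2, 58.7, 43.9, 5.3), ([317.0, 224.0], 561.4, -71.1, 40.1, 29.7, 4.7)]
```

View pics/w4.png

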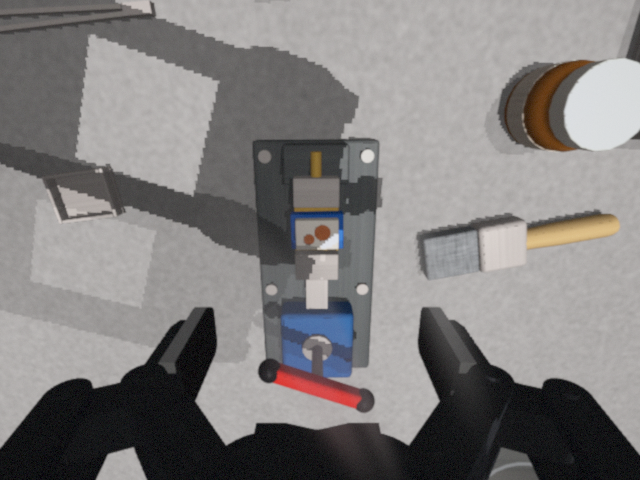

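The cassette sits flat between the jaws at (317,232). The bar's black balls are at (269,370) and (365,401).

Run:
```python
from h import *
f=np.load("w4.npz");K=f["K"];T=f["T"];p=f["p"]
red=inr(p,(0,150,50),(8,255,255))|inr(p,(172,150,50),(180,255,255));red[:350]=0;red[:,:265]=0;red[:,372:]=0
w=ray([[269,370],[365,401]],K,T,.085);print(w,w.mean(0),np.arctan2(*(w[1]-w[0])[[1,0]]),np.linalg.norm(w[1]-w[0]))
v,u=np.where(red);q=ray(np.c_[u,v],K,T,.087)[:,:2];c=q.mean(0);_,_,V=np.linalg.svd(q-c);print(c,np.arctan(V[0,1]/V[0,0]),len(q))
c=ray([317,348],K,T,.052);print("stem base",c)
```

```text
[[ 0.53251674 -0.16374395  0.085     ]
 [ 0.60456698 -0.18753066  0.085     ]] [ 0.56854186 -0.1756373   0.085     ] -0.3188743595902349 0.07587518521053778
[ 0.56749401 -0.17657068] -0.31803020232797335 1077
stem base [[ 0.56742692 -0.16703123  0.052     ]]
```

Emit:
send_rows:
  plan:
    - [-1.5,0.07,0,0]
    - [-3,0,0,0]
    - [-3,0,0,0]
    - [-2.07,0,0,0]
    - [-1,0,0,0]
    - [0,0,0,0]

```text
clock: 10.3
position: [0.5677, -0.1774, 0.2255]
tool_rot: [-0.001, 0.686, 0.727, -0.0]
ft_force: [0.3, 1.4, 0.8]
width: 0.0851
grip_force: 0.0
```

Emit:
send_rows:
  plan:
    - [0,0,0,-0.149]
    - [0,0,0,-0.149]
    - [0,0,0,-0.149]
    - [0,0,0,-0.149]
    - [0,0,0,-0.149]
    - [0,0,0,-0.149]
    - [0,0,0,-0.149]
    - [0,0,0,-0.149]
    - [0,0,0,0]
    - [0,0,0,0]

```text
clock: 11.3
position: [0.568, -0.1755, 0.2262]
tool_rot: [-0.0, 0.161, 0.987, 0.0]
ft_force: [0.1, -0.1, 0.3]
width: 0.0852
grip_force: 0.0
```

Run:
```python
from h import *
from plant import bot
s,p,d,K,T=wrist(bot,"w5")
red=inr(p,(0,150,50),(8,255,255))|inr(p,(172,150,50),(180,255,255))
print(rect(red,K,T,.088,100))
v,u=np.where(red);q=ray(np.c_[u,v],K,T,.088)[:,:2];c=q.mean(0);_,_,V=np.linalg.svd(q-c);a=np.arctan(V[0,1]/V[0,0]);print(c,a,len(q))
goto(s,[c[0],c[1],.141],a+np.pi/2);print(s["torque"],s["ft_force"],s["joints"].round(2))
```

```text
[([318.0, 253.0], 568.1, -175.9, 64.7, 11.0, -18.0)]
[ 0.56416567 -0.17381095] -0.2628971088204642 1428
yaw 1.2479 shift cm [0.41 0.04 8.52] turn -0.059995869313636874 pos [ 0.568  -0.1755  0.2262] tz [-0.  0. -1.]
[ 0.02115048  0.00340502 -0.00376793] [ 0.14769471 -0.133176    0.29454047] [-0.43  0.23  1.5   0.    1.41 -1.68]
```

View pics/w5.png

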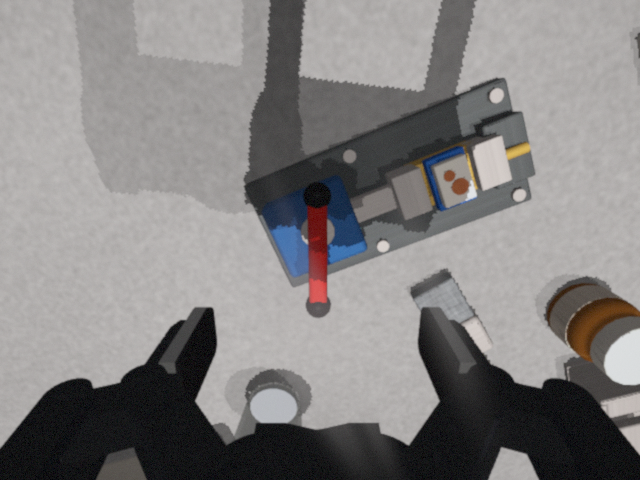

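The bar runs straight down the image from (317,195) to (318,306), centred between the fingers. Going down to grip it.

Emit:
send_rows:
  plan:
    - [0,0,1.5,-0.008]
    - [0,0,2,0]
    - [0,0,2,0]
    - [0,0,2,0]
    - [0,0,1,0]
    - [0,0,0,0]

```text
clock: 11.95
position: [0.5673, -0.1759, 0.1395]
tool_rot: [-0.001, 0.155, 0.988, 0.0]
ft_force: [-1.0, 0.3, 0.1]
width: 0.0855
grip_force: 0.0
```

Emit:
send_rows:
  plan:
    - [0,0,0,0]
    - [0,0,0,0]
    - [0,0,0,0]
    - [0,0,0,0]
    - [0,0,0,0]
    - [0,0,0,0]
    - [0,0,0,0]
    - [0,0,0,0]
    - [0,0,0,0]
    - [0,0,0,0]
    - [0,0,0,0]
  jaw: 0
  grip_force: 60

```text
clock: 13.05
position: [0.5683, -0.1756, 0.1419]
tool_rot: [0.0, 0.155, 0.988, 0.0]
ft_force: [0.9, 7.1, 5.4]
width: 0.0107
grip_force: 59.1
```

```bash
cat > st.py <<'E'
from h import *
from plant import bot
s=bot.sense();T=pose(s);r=np.array(s["position"])
print("t",s["clock"],"yaw",round(np.arctan2(T[1,1],T[0,1]),4),"tau",np.round(s["torque"],3),"F",np.round(s["ft_force"],2),"w",round(s["width"],4),"g",round(s["grip_force"],1),"pos",r.round(4),"eff6",np.round(s["joint_efforts"][5],3))
E
python3 st.py
```

```text
t 13.05 yaw 1.2602 tau [ 1.086 -0.15  -0.018] F [0.91 7.12 5.42] w 0.0107 g 59.1 pos [ 0.5683 -0.1756  0.1419] eff6 -0.064
```

Emit:
send_rows:
  plan:
    - [0,0,0,0.05]
    - [0,0,0,0.1]
    - [0,0,0,0.1]
    - [0,0,0,0.1]
    - [0,0,0,0.1]
    - [0,0,0,0.1]
    - [0,0,0,0.05]

```text
clock: 13.75
position: [0.5681, -0.1759, 0.1418]
tool_rot: [0.0, 0.442, 0.897, 0.0]
ft_force: [-2.9, 3.6, 6.4]
width: 0.0109
grip_force: 59.2
```

```bash
python3 st.py
```

```text
t 13.75 yaw 0.6562 tau [0.549 0.381 0.128] F [-2.89  3.6   6.44] w 0.0109 g 59.2 pos [ 0.5681 -0.1759  0.1418] eff6 -0.139
```

Emit:
send_rows:
  plan:
    - [0,0,0,0.05]
    - [0,0,0,0.1]
    - [0,0,0,0.1]
    - [0,0,0,0.1]
    - [0,0,0,0.05]

```text
clock: 14.25
position: [0.5678, -0.176, 0.1418]
tool_rot: [-0.0, 0.611, 0.792, -0.0]
ft_force: [-4.8, 2.3, 6.3]
width: 0.0108
grip_force: 59.4
```

```bash
python3 st.py
```

```text
t 14.25 yaw 0.2561 tau [0.425 0.793 0.162] F [-4.84  2.33  6.28] w 0.0108 g 59.4 pos [ 0.5678 -0.176   0.1418] eff6 -0.136
```

Emit:
send_rows:
  plan:
    - [0,0,0,0.03]
    - [0,0,0,0.03]
    - [0,0,0,0.03]
    - [0,0,0,0.03]

```text
clock: 14.65
position: [0.5677, -0.176, 0.1418]
tool_rot: [-0.0, 0.656, 0.754, -0.0]
ft_force: [-6.0, 3.0, 7.4]
width: 0.0106
grip_force: 59.5
```

```bash
python3 st.py
```

```text
t 14.65 yaw 0.139 tau [0.42  0.939 0.169] F [-5.98  2.99  7.45] w 0.0106 g 59.5 pos [ 0.5677 -0.176   0.1418] eff6 -0.861
```

Emit:
send_rows:
  plan:
    - [0,0,0,0.03]
    - [0,0,0,0.03]
    - [0,0,0,0]

```text
clock: 14.95
position: [0.5677, -0.176, 0.1418]
tool_rot: [-0.0, 0.679, 0.734, -0.0]
ft_force: [-6.0, 2.1, 8.5]
width: 0.0109
grip_force: 59.5
```

```bash
python3 st.py
```

```text
t 14.95 yaw 0.0789 tau [0.422 0.97  0.058] F [-6.05  2.13  8.51] w 0.0109 g 59.5 pos [ 0.5677 -0.176   0.1418] eff6 0.831
```

Emit:
send_rows:
  plan:
    - [0,0,0,0.03]
    - [0,0,0,0.03]
    - [0,0,0,0]

```text
clock: 15.25
position: [0.5677, -0.176, 0.1418]
tool_rot: [-0.0, 0.7, 0.714, -0.0]
ft_force: [-6.5, 3.2, 8.0]
width: 0.0107
grip_force: 59.6
```

```bash
python3 st.py
```

```text
t 15.25 yaw 0.0189 tau [0.47  1.021 0.033] F [-6.48  3.24  8.02] w 0.0107 g 59.6 pos [ 0.5677 -0.176   0.1418] eff6 0.816
```

Emit:
send_rows:
  plan:
    - [0,0,0,0.03]
    - [0,0,0,0.03]

```text
clock: 15.45
position: [0.5676, -0.176, 0.1418]
tool_rot: [-0.0, 0.721, 0.692, -0.0]
ft_force: [-6.7, 1.7, 8.4]
width: 0.0107
grip_force: 59.6
```

```bash
python3 st.py
```

```text
t 15.45 yaw -0.041 tau [0.412 1.142 0.15 ] F [-6.68  1.68  8.4 ] w 0.0107 g 59.6 pos [ 0.5676 -0.176   0.1418] eff6 -0.947
```

Emit:
send_rows:
  plan:
    - [0,0,0,0.03]
    - [0,0,0,0.03]

```text
clock: 15.65
position: [0.5676, -0.176, 0.1418]
tool_rot: [-0.0, 0.742, 0.67, -0.0]
ft_force: [-6.8, 2.1, 8.2]
width: 0.0104
grip_force: 59.7
```

```bash
python3 st.py
```

```text
t 15.65 yaw -0.1011 tau [0.472 1.196 0.123] F [-6.8   2.1   8.24] w 0.0104 g 59.7 pos [ 0.5676 -0.176   0.1418] eff6 -0.86
```

In-motion torque is still about 0.13 (friction only), so I'll continue; 1.36 rad turned so far.

Emit:
send_rows:
  plan:
    - [0,0,0,0.03]
    - [0,0,0,0.03]

```text
clock: 15.85
position: [0.5676, -0.176, 0.1418]
tool_rot: [-0.0, 0.762, 0.648, -0.0]
ft_force: [-7.5, 2.5, 8.0]
width: 0.0107
grip_force: 59.7
```

```bash
python3 st.py
```

```text
t 15.85 yaw -0.161 tau [0.478 1.271 0.148] F [-7.49  2.54  7.97] w 0.0107 g 59.7 pos [ 0.5676 -0.176   0.1418] eff6 -0.859
```

Emit:
send_rows:
  plan:
    - [0,0,0,0.03]
    - [0,0,0,0.03]

```text
clock: 16.05
position: [0.5676, -0.176, 0.1418]
tool_rot: [-0.0, 0.781, 0.625, -0.0]
ft_force: [-7.6, 3.0, 8.6]
width: 0.0103
grip_force: 59.7
```

```bash
python3 st.py
```

```text
t 16.05 yaw -0.2211 tau [0.459 1.303 0.175] F [-7.62  3.04  8.63] w 0.0103 g 59.7 pos [ 0.5676 -0.176   0.1418] eff6 -0.859
```

Emit:
send_rows:
  plan:
    - [0,0,0,0.03]
    - [0,0,0,0.02]

```text
clock: 16.25
position: [0.5675, -0.176, 0.1418]
tool_rot: [-0.0, 0.796, 0.605, -0.0]
ft_force: [-8.3, 2.6, 9.8]
width: 0.011
grip_force: 59.8
```

```bash
python3 st.py
```

```text
t 16.25 yaw -0.271 tau [0.481 1.425 0.149] F [-8.34  2.59  9.85] w 0.011 g 59.8 pos [ 0.5675 -0.176   0.1418] eff6 -0.253
```

Emit:
send_rows:
  plan:
    - [0,0,0,0.03]
    - [0,0,0,0.03]

```text
clock: 16.45
position: [0.5675, -0.176, 0.1418]
tool_rot: [-0.0, 0.814, 0.581, -0.0]
ft_force: [-9.1, 2.9, 9.0]
width: 0.0108
grip_force: 59.8
```

```bash
python3 st.py
```

```text
t 16.45 yaw -0.331 tau [0.57  1.434 0.227] F [-9.14  2.91  8.95] w 0.0108 g 59.8 pos [ 0.5675 -0.176   0.1418] eff6 -0.811
```

Emit:
send_rows:
  plan:
    - [0,0,0,0.03]

```text
clock: 16.55
position: [0.5675, -0.176, 0.1418]
tool_rot: [-0.0, 0.823, 0.569, -0.0]
ft_force: [-8.1, 3.5, 9.3]
width: 0.0103
grip_force: 59.9
```

```bash
python3 st.py
```

```text
t 16.55 yaw -0.361 tau [0.581 1.478 0.311] F [-8.05  3.46  9.29] w 0.0103 g 59.9 pos [ 0.5675 -0.176   0.1418] eff6 -0.717
```

Torque is rising clearly (0.15 → 0.23 → 0.31, roughly 32 N), so one more small step.

Emit:
send_rows:
  plan:
    - [0,0,0,0.025]

```text
clock: 16.65
position: [0.5674, -0.1759, 0.1418]
tool_rot: [-0.0, 0.83, 0.558, -0.0]
ft_force: [-9.5, 3.5, 9.2]
width: 0.011
grip_force: 59.9
```

```bash
python3 st.py
```

```text
t 16.65 yaw -0.3859 tau [0.507 1.502 0.288] F [-9.47  3.48  9.16] w 0.011 g 59.9 pos [ 0.5674 -0.1759  0.1418] eff6 -0.357
```

Emit:
send_rows:
  plan:
    - [0,0,0,0]
    - [0,0,0,0]

```text
clock: 16.85
position: [0.5675, -0.1759, 0.1418]
tool_rot: [-0.0, 0.829, 0.559, -0.0]
ft_force: [-10.2, 3.0, 9.6]
width: 0.0111
grip_force: 59.9
```

```bash
python3 st.py
```

```text
t 16.85 yaw -0.3848 tau [0.523 1.51  0.126] F [-10.22   3.01   9.59] w 0.0111 g 59.9 pos [ 0.5675 -0.1759  0.1418] eff6 0.242
```

Emit:
send_rows:
  plan:
    - [0,0,0,0]

```text
clock: 16.95
position: [0.5674, -0.1759, 0.1418]
tool_rot: [-0.0, 0.829, 0.559, -0.0]
ft_force: [-9.3, 3.1, 9.8]
width: 0.0106
grip_force: 59.9
```

```bash
python3 st.py
```

```text
t 16.95 yaw -0.3848 tau [0.55  1.478 0.176] F [-9.32  3.07  9.78] w 0.0106 g 59.9 pos [ 0.5674 -0.1759  0.1418] eff6 0.171
```

Firm: rest torque is about 0.15 and in motion about 0.3–0.36. Let go and lift straight up.

Emit:
send_rows:
  plan:
    - [0,0,0,0]
    - [0,0,0,0]
    - [0,0,0,0]
    - [0,0,0,0]
    - [0,0,0,0]
    - [0,0,0,0]
  jaw: 0.6

```text
clock: 17.55
position: [0.568, -0.1762, 0.1413]
tool_rot: [0.0, 0.829, 0.559, -0.0]
ft_force: [0.4, 0.5, 0.0]
width: 0.0512
grip_force: 0.0
```

Emit:
send_rows:
  plan:
    - [0,0,-1,0]
    - [0,0,-2,0]
    - [0,0,-3,0]
    - [0,0,-3,0]
    - [0,0,-3,0]
    - [0,0,-1,0]
    - [0,0,0,0]
    - [0,0,0,0]

```text
clock: 18.35
position: [0.5677, -0.1761, 0.2705]
tool_rot: [-0.0, 0.829, 0.559, -0.0]
ft_force: [0.6, 0.7, -0.7]
width: 0.0515
grip_force: 0.0
```

```bash
python3 st.py
python3 - <<'E'
from h import *
from plant import bot
p,d=bot.read_camera("scene");cv2.imwrite("pics/s2.png",cv2.resize(p[150:350,180:500,::-1],None,fx=2.4,fy=2.4))
E
```

```text
t 18.35 yaw -0.385 tau [ 0.001 -0.023 -0.048] F [ 0.65  0.7  -0.67] w 0.0515 g 0.0 pos [ 0.5677 -0.1761  0.2705] eff6 0.0
```

View pics/s2.png

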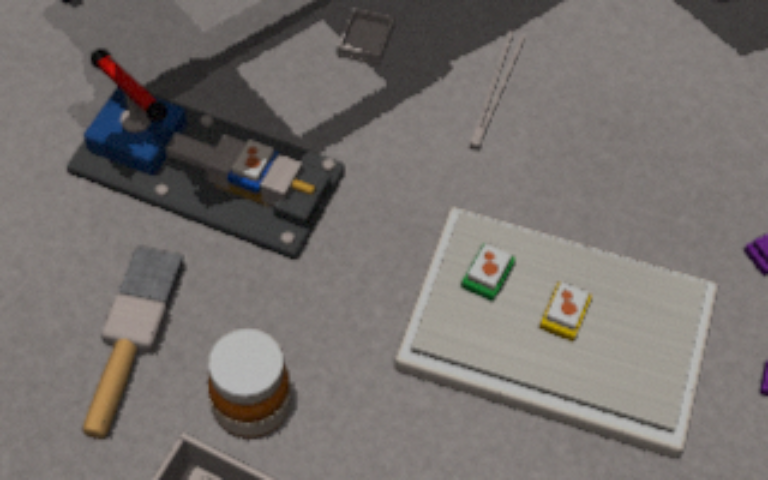

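The cassette is clamped wax up between the jaws at about (255,165), the handle is free, and the other cassettes and bystanders are undisturbed.

```bash
python3 -c "
from plant import bot
print(bot.hand_in())"
```

```text
the job is handed in; nothing more can be done
None
```

The blue cassette is on the vise seat, wax up and clamped (I estimate 35–40 N while tightening; it should hold about 20 N now that the handle is released), nothing else was visibly disturbed, and the job was handed in at about 18 s; the hand-in returned no verdict.

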